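# Hang the shell-blank tray on its twin-pin rack

## Robot

A 6-joint arm with a two-finger parallel gripper is mounted at the origin on the work surface. World frame = base frame: x ahead of the robot, y to its left, z up, the work surface at z = 0. Lengths are in m, angles in rad, forces in N, time in s.
With the tool pointing down it reaches from about 0.425 to 0.95 m from the base axis. Payload 3.5 kg.
Tool frame: the origin (TCP) lies midway between the tips of the shut fingers; the grasp point (between the pads) lies 19 mm behind it; z points along the fingers, y is the line along which they close (so a half turn about z gives the same grasp; the last joint's range is limited). The gripper opens to 85 mm and grips with 20 to 120 N. Pads are 22 mm wide; open, the fingers measure 114 mm over their backs; the gripper's body (76 mm by 85 mm) begins 54 mm behind the grasp point. The pads swing forward as they close: fully open they stand 13 mm farther back than shut.
Start: joints at [1.174, 0.286, 1.577, -0, 1.279, -0.15], TCP at [0.165, 0.655, 0.231] pointing down, gripper open.
Joint ranges: [-2.77, 2.77], [-0.9, 2.22], [0.21, 2.48], [-1.53, 4.67], [0.24, 2.81], [-2.84, 2.84]. Speed limits (rad/s): [2.79, 2.79, 3.14, 3.14, 3.14, 3.14].

## Interface

Orientations are given as a 3x3 rotation matrix whose columns are the frame's x, y, z axes.
In Python, from station import arm gives the robot as it stands. The module is installed in compiled form; this text tells all that it offers.
- The arm moves only by the tool arm_command, never from a script. Its argument "moves" is a list of rows, each an object of numbers: "dx", "dy", "dz": the shift along the world's x, y, z in units of 300 mm (1.0 is 300 mm); "ax", "ay", "az": the turn, a rotation vector about the world's x, y, z in units of 0.5 rad (1.0 is 0.5 rad); "gripper": the gripper command: -1 is shut, 1 is fully open, values between are in proportion. In form: [{"dx": .., "dy": .., "dz": .., "ax": .., "ay": .., "az": .., "gripper": ..}, ...]. A call has exactly 5 rows; each row is the pose to reach, as a shift and turn from the pose commanded when the call began; what a row does not reach only later rows make up. A row lasts 1/8 s, in which the tool goes at most 62.5 mm and 10.7 degrees, less where a joint would pass 70% of its speed; a pose out of reach is approached as far as the arm can. A call with a number of a shift or a turn outside -1 to 1 is refused whole. A call with a gripper value outside its range is refused whole. The fingers move at their own pace and stop on an object; "newtons" is the grip in N (left out, the last holds). Time passes only in rows, so rows that repeat a pose let the fingers close, or fill a call up. It gives the time, the measured TCP pose, the force, the opening and the grip force at its end, in the units of the state.
- arm.read_state(): the state, without advancing time (a new reading comes with each control period).
- arm.read_camera(name): name is "scene" or "top" or "wrist"; returns the picture (480x640x3 uint8, blue, green, red); there is no depth.
- arm.camera_model(name): a dict with "fx", "fy", "cx", "cy" (pixels), "xyz" and "rotation" of the camera in the world. Camera axes: x right, y down, z forward; pixel columns grow to the right and rows downward; lengths in m; the calibration is good to about 2 mm. A picture is of the moment at which its call begins: read the wrist's pose just before it. camera_model takes no time and is no camera call; for the wrist camera it gives the pose at the moment of the call.
- arm.hand_in(): hands the job in; it is judged then, once.
The state is a dict: "clock": time; "q": joint angles; "qd": joint speeds; "joint_efforts": joint torques, N m; "eef_pos": TCP position; "tcp_rot": TCP orientation; "ft_force": force on the tool from outside, world axes, zero at the start; "wrist_torque": the same for the moment, N m; "gripper_width": finger opening in m; "finger_force": force on a finger pad.
Only numpy, scipy, OpenCV 4.12 (cv2) and the standard library are available. Lean on these libraries where they do the work, as an engineer would, in place of code of your own. Each camera call takes 0.05 s, during which the arm holds its last target. There are 200 camera calls.

## Task

Take the small wooden saddle tray of shell blanks by its green grip, keep it upright so that nothing spills, and hang it by its two holes on the two steel pins of the wooden rack, one box on each side of the beam, fully home and flush on the brass bar. Nobody knows exactly where along the rack the pin bar is clamped, so feel for the pins with a light touch, never forcing the tray; then let go and leave everything else on the bench where it is.

Things in the scene. Friction and masses are not known exactly. Their poses are not given: they have to be found in the camera images.
- tray: Pale wooden saddle tray, loose, 0.3 to 0.5 kg, upright on the bench. Origin: midway between its two hole centres, on its flange's underside (70 mm above the bench at the start); z up. The flange, z 0 to 8 mm, x -23 to +23, y -62 to +62, bridges two open boxes and has two vertical through holes, 12 mm diameter, at x = 0, y = -45 and +45. It spills if tipped beyond 0.5 rad.
- tray_grip (a point): Middle of the green grip, at x 0, y 0, z 28 mm of the tray. The grip stands on the flange between the holes: 14 mm thick along the tray's x, 40 mm wide along its y, 40 mm high (tray z 8 to 48). Pinch it from above across its thickness. The tray balances on it. The boxes either side of the flange span x 22 to 62 and -22 to -62, y -62 to +62, z -70 (bottom) to +8 mm (rim).
- rack: Wooden rack fixed to the bench. Origin: on the bench surface under the middle of its beam; z up. Base plate 12 mm thick, x -70 to +70, y -110 to +110 mm; posts 30 mm along x at y -94 and +94; beam x -17 to +17, y -110 to +110, top at z 101. A brass bar with two pins sits above the beam on rubber mounts. Over 25 N between tray and rack is forcing it.
- rack_tips (a point): Point over the rack's middle (x 0, y 0) at the height of the pin tips, z 155 mm. The steel pins, 9 mm diameter, stand 90 mm apart along the rack's y on the line x = 0. NOT the pins' real middle: the bar is firmly clamped anywhere from y -20 to +20 mm of this point (unmeasured: feel or look). The pin tips are flat, with only 0.5 mm of chamfer; play in the holes is 1.5 mm all round.
- rack_seat (a point): Point over the rack's middle at the height of the brass bar's top, z 125 mm, 30 mm below the pin tips. The bar is 30 mm along x, 124 along y, 8 thick; its mounts yield 1 mm per 2.5 N downwards (11 mm at most), pins and all. When hung, the tray's origin is at or up to 2 mm below this height, its axes parallel to the rack's (either way round).
- sanding_block: Loose cork block 30 x 55 x 25 mm, leave alone. Origin at the centre of its underside.
- glue_bottle: Loose white bottle, 48 mm diameter, 130 mm high, leave alone. Origin at the centre of its underside.
- shell_bowl: Loose blue bowl, 100 mm diameter, 40 mm high, leave alone. Origin at the centre of its underside.
- lacquer_jar: Loose amber jar, 64 mm diameter, 75 mm high, leave alone. Origin at the centre of its underside.
- chisel: Loose slim hand tool with a wooden handle, lying, leave alone. Its x axis runs along it.
- brush: Loose red-handled brush, lying, leave alone. Its x axis runs along it.
- mallet: Loose hammer, lying, leave alone. Its x axis runs along it.
Not all that is in view belongs to the job. Leave any red look-alike of the tray alone.

How it is judged:
By the outcome, as a careful person would: the job done as asked, in the order asked, and still so for the second after the job is handed in, with the robot touching nothing.
It also fails if it takes over 61 s, if anything falls off the work surface, if the arm or the gripper's body presses on something with over 40 N, if the wrist force passes 120 N, or if a joint passes its speed limit or range.

## Working session

There is one attempt and no reset: what is moved stays moved. The work goes in short steps, Python scripts to look and compute and a tool call to move; the robot and the scene stay as the last step left them, time stands still between calls to the robot, and variables do not carry over. Pictures are saved under pics/ and viewed, at most 10 in all, crops included, and the job is handed in when it is done.

Besides the shell and the picture viewer there is one more tool, called after "Call:" as name(argument=value, ...) on one line, values as JSON. arm_command: Moves the arm, as the interface text tells. Shifts and turns lie within -1 to 1; 1 stands for 300 mm of shift or 0.5 rad of turn. Its arguments: {"type":"object","properties":{"moves":{"type":"array"},"newtons":{"type":"number"}},"required":["moves"]}

```bash
mkdir -p pics; cat > h.py <<'E'
import numpy as np, cv2
from station import arm
def ray(m,u,v,z):
    d=np.array(m["rotation"])@np.array([(u-m["cx"])/m["fx"],(v-m["cy"])/m["fy"],1.])
    o=np.array(m["xyz"]); return o+d*(z-o[2])/d[2]
def proj(m,p):
    c=np.array(m["rotation"]).T@(np.array(p)-np.array(m["xyz"])); return m["fx"]*c[0]/c[2]+m["cx"],m["fy"]*c[1]/c[2]+m["cy"]
E
python3 - <<'E'
from h import *
for n in("top","scene"):
    cv2.imwrite(f"pics/{n}0.png",arm.read_camera(n)); m=arm.camera_model(n); print(n,m)
s=arm.read_state(); print(s["tcp_rot"],s["eef_pos"],s["ft_force"])
E
```

```text
top {'fx': 520.7397608796804, 'fy': 520.7397608796804, 'cx': 318.7971790900509, 'cy': 234.61003229457478, 'xyz': array([ 0.38282722, -0.05772665,  1.5256045 ]), 'rotation': array([[ 0.01593806, -0.99276333,  0.11902503],
       [-0.9998605 , -0.01641931, -0.00306365],
       [ 0.00499579, -0.1189596 , -0.99288653]])}
scene {'fx': 586.2264611999823, 'fy': 586.2264611999823, 'cx': 313.02146986085086, 'cy': 231.81930395841766, 'xyz': array([1.27705003, 0.71877085, 0.84707471]), 'rotation': array([[-0.72259451,  0.38606737, -0.57341883],
       [ 0.69126041,  0.40838624, -0.59613733],
       [ 0.00402719, -0.8271473 , -0.56197075]])}
[[-9.69700595e-01  2.44295129e-01 -8.03595577e-04]
 [ 2.44296274e-01  9.69698607e-01 -1.98572567e-03]
 [ 2.94142403e-04 -2.12187476e-03 -9.99997706e-01]] [0.16464265 0.65399103 0.23006647] [0.12702657 0.43960294 0.50756131]
```

View pics/top0.png

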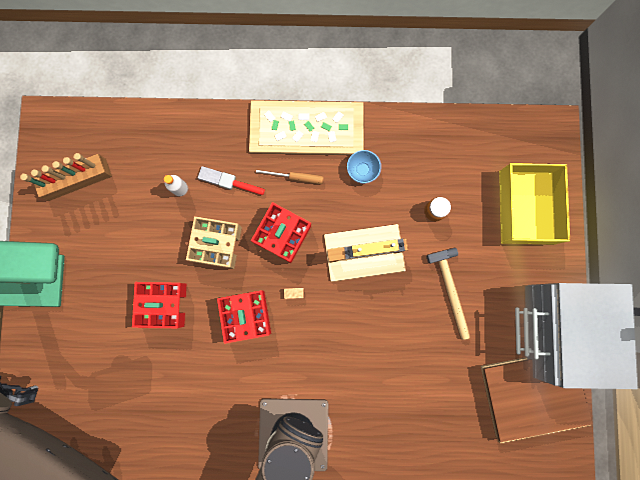

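View pics/scene0.png

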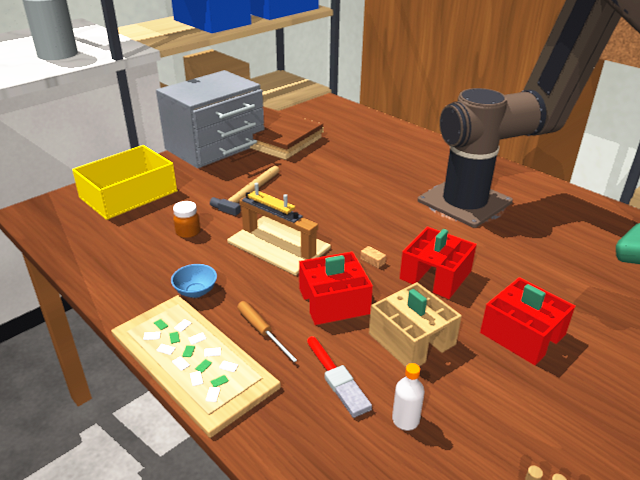

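The top view shows the pale tray at about (211,241) with its green grip, the rack at (365,250), and three red look-alikes. The brass bar appears shifted towards the right end of the beam. I'll zoom in on these next.

```bash
python3 - <<'E'
from h import *
t=cv2.imread("pics/top0.png"); s=cv2.imread("pics/scene0.png")
a=cv2.resize(t[210:290,170:260],None,fx=4,fy=4,interpolation=cv2.INTER_CUBIC)
b=cv2.resize(t[210:290,320:415],None,fx=4,fy=4,interpolation=cv2.INTER_CUBIC)
c=cv2.resize(s[180:270,220:335],None,fx=3,fy=3,interpolation=cv2.INTER_CUBIC)
o=np.zeros((600,760,3),np.uint8);o[:320,:360]=a;o[:320,370:750]=b;o[325:595,:345]=c
cv2.imwrite("pics/crop1.png",o)
m=arm.camera_model("top")
g=cv2.inRange(cv2.cvtColor(t,cv2.COLOR_BGR2HSV),(60,80,40),(95,255,255))
n,l,st,ce=cv2.connectedComponentsWithStats(g)
for i in range(1,n):
    if st[i,4]>20 and 180<ce[i][0]<240: print(st[i],ce[i],ray(m,*ce[i],.115), cv2.minAreaRect(np.argwhere(l==i)[:,::-1].astype(np.float32)))
E
```

```text
[202 237  17   8  75] [210.   240.52] [0.53083247 0.23373832 0.115     ] ((210.00799560546875, 240.4560089111328), (15.920805931091309, 4.829906940460205), 10.30484676361084)
```

View pics/crop1.png

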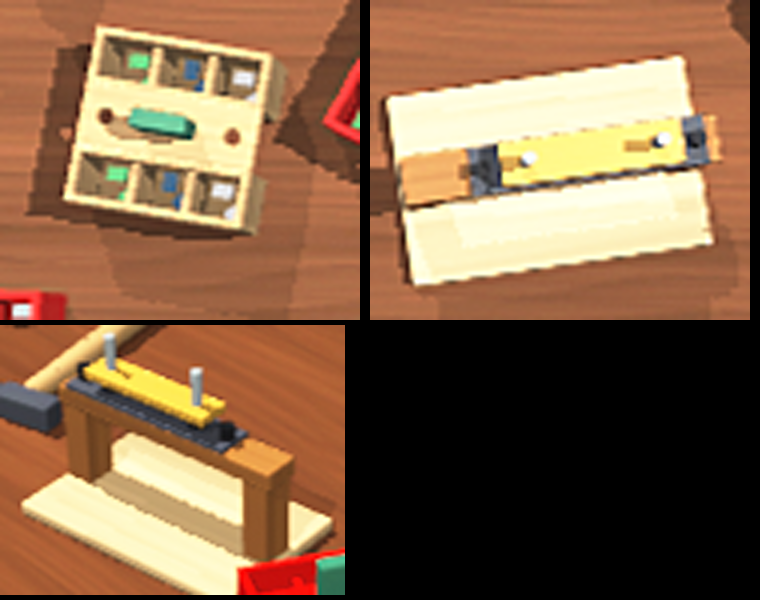

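The crops show the tray holes at top-view px (196.5,239) and (228,244). The pin tips are at about (360,249.5) and (393,244.5).

```bash
python3 - <<'E'
from h import *
m=arm.camera_model("top");sc=arm.camera_model("scene")
def pair(a,b,z,w):
    A,B=ray(m,*a,z),ray(m,*b,z); d=B-A; print(w,A,B,(A+B)/2,np.linalg.norm(d),"angle",np.arctan2(d[1],d[0])); return A,B
pair((196.5,239),(228,244),.078,"holes")
pair((360,249.5),(393,244.5),.155,"pins")
# scene pins tips: crop (109,337),(196,370)
A=ray(sc,220+109/3,180+12/3,.155);B=ray(sc,220+196/3,180+45/3,.155);print("scene",A,B,(A+B)/2,np.linalg.norm(A-B),np.arctan2(*(A-B)[1::-1]))
# base plate corners, z=.012
c=[(386,98),(684,57),(713,243),(415,285)]
P=np.array([ray(m,320+(u-370)/4,210+v/4,.012) for u,v in c]);print(P.round(4),P.mean(0))
print(np.linalg.norm(np.roll(P,-1,0)-P,axis=1)); d=P[0]-P[1]+P[3]-P[2];print(np.arctan2(d[1],d[0]))
E
```

```text
holes [0.53836245 0.27922819 0.078     ] [0.52577696 0.19079996 0.078     ] [0.5320697  0.23501407 0.078     ] 0.08931934433105365 angle -1.7121711841316962
pins [ 0.5093041  -0.17146844  0.155     ] [ 0.52401978 -0.25874908  0.155     ] [ 0.51666194 -0.21510876  0.155     ] 0.08851249674753355 angle -1.4037653498561846
scene [ 0.52883149 -0.25495952  0.155     ] [ 0.51263898 -0.16893918  0.155     ] [ 0.52073523 -0.21194935  0.155     ] 0.08753111284796804 -1.384733165948699
[[ 0.5649 -0.0776  0.012 ]
 [ 0.5988 -0.2959  0.012 ]
 [ 0.4627 -0.3167  0.012 ]
 [ 0.4288 -0.1006  0.012 ]] [ 0.5137889  -0.19772886  0.012     ]
[0.22094424 0.13765777 0.21872095 0.13796479]
1.7256585232487747
```

Call:
arm_command(moves=[{"dx": 0.08,"dy": -0.09,"az": -0.2,"gripper": 1},{"dx": 0.16,"dy": -0.19,"az": -0.4,"gripper": 1},{"dx": 0.24,"dy": -0.28,"az": -0.6,"gripper": 1},{"dx": 0.33,"dy": -0.37,"az": -0.8,"gripper": 1},{"dx": 0.41,"dy": -0.47,"az": -0.98,"gripper": 1}])

```text
$.moves[0]: bad value
```

Call:
arm_command(moves=[{"dx": 0.08,"dy": -0.09,"az": -0.2,"gripper": 1},{"dx": 0.16,"dy": -0.19,"az": -0.4,"gripper": 1},{"dx": 0.24,"dy": -0.28,"az": -0.6,"gripper": 1},{"dx": 0.33,"dy": -0.37,"az": -0.8,"gripper": 1},{"dx": 0.41,"dy": -0.47,"az": -0.98,"gripper": 1}])

```text
$.moves[0]: bad value
```

Call:
arm_command(moves=[{"dx": 0.1,"dy": -0.12,"az": -0.25,"gripper": 1},{"dx": 0.2,"dy": -0.23,"az": -0.5,"gripper": 1},{"dx": 0.3,"dy": -0.35,"az": -0.75,"gripper": 1},{"dx": 0.4,"dy": -0.46,"az": -0.97,"gripper": 1},{"dx": 0.4,"dy": -0.46,"az": -0.97,"gripper": 1}])

```text
$.moves[0]: bad value
```

```bash
cat > l.py <<'E'
from h import *
import sys
def st():
    s=arm.read_state(); R=np.array(s["tcp_rot"]); print(round(s["clock"],2),s["eef_pos"].round(4) if hasattr(s["eef_pos"],'round') else s["eef_pos"],"yaw",np.arctan2(R[1,1],R[0,1]).round(4),"z",R[:,2].round(4),"F",np.round(s["ft_force"],2),"M",np.round(s["wrist_torque"],2),"w",s["gripper_width"],s["finger_force"],"q",np.round(s["q"],2))
E
python3 - <<'E'
from l import *
st(); m=arm.camera_model("wrist"); i=arm.read_camera("wrist"); cv2.imwrite("pics/w1.png",i)
print(m)
for p in [(.53836,.27923,.078),(.52578,.1908,.078),(.531,.235,.118)]: print(proj(m,p))
E
```

```text
0.1 [0.1646 0.654  0.2301] yaw 1.324 z [-8.e-04 -2.e-03 -1.e+00] F [0.13 0.44 0.51] M [-0.04  0.03  0.05] w 0.08547592380557867 0.0 q [ 1.17  0.29  1.58 -0.    1.28 -0.15]
{'fx': 380.16157761897125, 'fy': 380.16157761897125, 'cx': 323.2023313346243, 'cy': 241.11849233462706, 'xyz': array([0.08194958, 0.67606313, 0.37239491]), 'rotation': array([[ 0.24495372,  0.91587185,  0.31808243],
       [ 0.969533  , -0.23076841, -0.08216872],
       [-0.00185264,  0.32851894, -0.94449556]])}
(np.float64(96.0268400962899), np.float64(585.4501348869493))
(np.float64(24.096821664409504), np.float64(590.3589800922953))
(np.float64(35.684464114088485), np.float64(630.4643152095107))
```

View pics/w1.png

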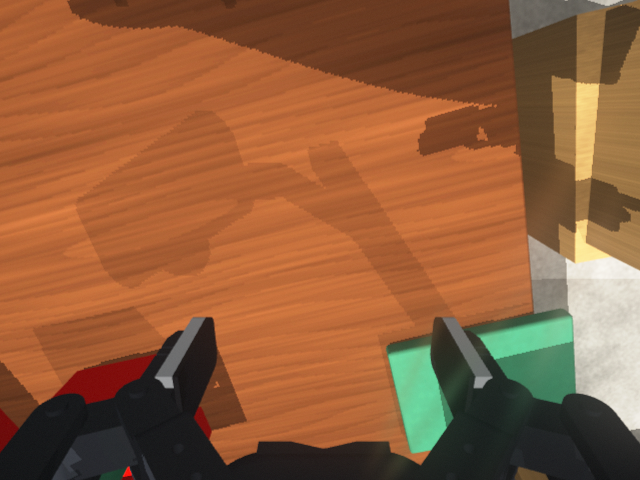

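The commands were refused because every row needs all its keys, so the arm hasn't moved. The wrist picture is only the start pose, with a green object at (480,380) and a red tray at the left. I'll resend with full rows.

Call:
arm_command(moves=[{"dx": 0.08,"dy": -0.09,"dz": 0,"ax": 0,"ay": 0,"az": -0.2,"gripper": 1},{"dx": 0.16,"dy": -0.19,"dz": 0,"ax": 0,"ay": 0,"az": -0.4,"gripper": 1},{"dx": 0.24,"dy": -0.28,"dz": 0,"ax": 0,"ay": 0,"az": -0.6,"gripper": 1},{"dx": 0.33,"dy": -0.37,"dz": 0,"ax": 0,"ay": 0,"az": -0.8,"gripper": 1},{"dx": 0.41,"dy": -0.47,"dz": 0,"ax": 0,"ay": 0,"az": -0.98,"gripper": 1}])

```text
clock: 0.78
eef_pos: [0.2885, 0.5125, 0.231]
tcp_rot: [[-0.739, 0.674, -0.0], [0.674, 0.739, -0.0], [-0.0, -0.0, -1.0]]
ft_force: [0.5, 0.5, 0.6]
gripper_width: 0.0853
finger_force: 0.0
```

Call:
arm_command(moves=[{"dx": 0.08,"dy": -0.09,"dz": 0,"ax": 0,"ay": 0,"az": -0.2,"gripper": 1},{"dx": 0.16,"dy": -0.19,"dz": 0,"ax": 0,"ay": 0,"az": -0.4,"gripper": 1},{"dx": 0.24,"dy": -0.28,"dz": 0,"ax": 0,"ay": 0,"az": -0.6,"gripper": 1},{"dx": 0.33,"dy": -0.37,"dz": 0,"ax": 0,"ay": 0,"az": -0.8,"gripper": 1},{"dx": 0.41,"dy": -0.47,"dz": 0,"ax": 0,"ay": 0,"az": -0.98,"gripper": 1}])

```text
clock: 1.4
eef_pos: [0.4115, 0.3715, 0.231]
tcp_rot: [[-0.334, 0.942, -0.0], [0.942, 0.334, -0.0], [-0.0, -0.0, -1.0]]
ft_force: [-0.2, 0.6, 0.4]
gripper_width: 0.0855
finger_force: 0.0
```

Call:
arm_command(moves=[{"dx": 0.1,"dy": -0.12,"dz": 0,"ax": 0,"ay": 0,"az": -0.25,"gripper": 1},{"dx": 0.2,"dy": -0.23,"dz": 0,"ax": 0,"ay": 0,"az": -0.5,"gripper": 1},{"dx": 0.3,"dy": -0.35,"dz": 0,"ax": 0,"ay": 0,"az": -0.75,"gripper": 1},{"dx": 0.4,"dy": -0.46,"dz": 0,"ax": 0,"ay": 0,"az": -0.97,"gripper": 1},{"dx": 0.4,"dy": -0.46,"dz": 0,"ax": 0,"ay": 0,"az": -0.97,"gripper": 1}])

```text
clock: 2.02
eef_pos: [0.5323, 0.2323, 0.2309]
tcp_rot: [[0.145, 0.989, -0.0], [0.989, -0.145, -0.0], [-0.001, -0.0, -1.0]]
ft_force: [-0.3, 0.8, -0.2]
gripper_width: 0.0855
finger_force: 0.0
```

```bash
python3 - <<'E'
from l import *
st(); m=arm.camera_model("wrist"); i=arm.read_camera("wrist"); cv2.imwrite("pics/w2.png",i)
for p in [(.53836,.27923,.078),(.52578,.1908,.078),(.531,.235,.118)]: print(np.round(proj(m,p),1))
E
```

```text
2.02 [0.5323 0.2323 0.2309] yaw -0.1452 z [-4.e-04 -5.e-04 -1.e+00] F [-0.32  0.79 -0.17] M [ 0.01  0.03 -0.04] w 0.08548168630142768 0.0 q [ 0.24  0.08  1.81 -0.    1.25  0.38]
[323. 162.]
[323.5 269.3]
[321.8 233.8]
```

View pics/w2.png

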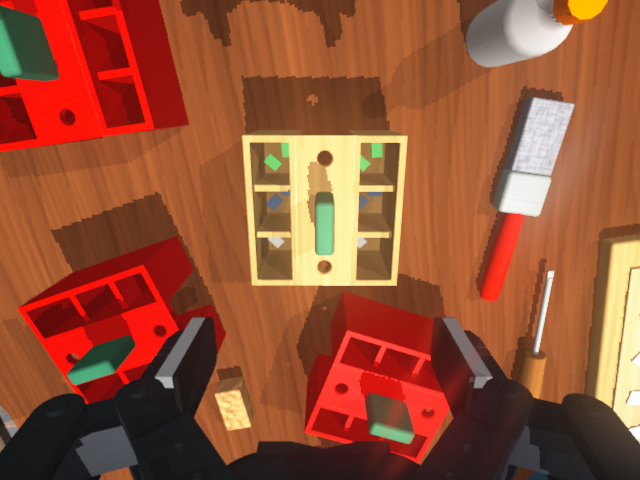

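The wrist view shows the tray centred, with holes at (324.5,158) and (324.5,267) and the grip at (325,222). That matches the estimate to within 2–4 px.

```bash
python3 - <<'E'
from l import *
m=arm.camera_model("wrist"); i=cv2.imread("pics/w2.png")
# hole rims refined: dark blobs
for (x,y) in [(325,158),(325,267)]:
    w=i[y-14:y+14,x-14:x+14].sum(2).astype(int); k=(w<330).astype(np.uint8); n,l,s,c=cv2.connectedComponentsWithStats(k)
    j=1+np.argmax(s[1:,4]); p=c[j]+[x-14,y-14]; print(p,s[j],ray(m,*p,.078))
A=ray(m,324.5,158,.078);B=ray(m,324.5,267,.078);print((A+B)/2,np.linalg.norm(A-B),np.arctan2(*(A-B)[1::-1])-np.pi/2)
E
```

```text
[324.43558282 157.89570552] [  7   7  14  15 163] [0.53863838 0.28348034 0.078     ]
[326.91666667 267.        ] [12  9  8 10 48] [0.52787012 0.19376024 0.078     ]
[0.5322665  0.23872342 0.078     ] 0.09025954232596961 -0.14250433386030514
```

Call:
arm_command(moves=[{"dx": 0,"dy": 0.018,"dz": -0.1,"ax": 0,"ay": 0,"az": 0.005,"gripper": 1},{"dx": 0,"dy": 0.018,"dz": -0.22,"ax": 0,"ay": 0,"az": 0.005,"gripper": 1},{"dx": 0,"dy": 0.018,"dz": -0.34,"ax": 0,"ay": 0,"az": 0.005,"gripper": 1},{"dx": 0,"dy": 0.018,"dz": -0.44,"ax": 0,"ay": 0,"az": 0.005,"gripper": 1},{"dx": 0,"dy": 0.018,"dz": -0.483,"ax": 0,"ay": 0,"az": 0.005,"gripper": 1}])

```text
clock: 2.7
eef_pos: [0.5286, 0.2406, 0.0842]
tcp_rot: [[0.136, 0.991, -0.004], [0.991, -0.136, -0.001], [-0.001, -0.004, -1.0]]
ft_force: [0.2, 0.7, -0.1]
gripper_width: 0.0854
finger_force: 0.0
```

Call:
arm_command(moves=[{"dx": 0,"dy": 0,"dz": 0,"ax": 0,"ay": 0,"az": 0,"gripper": -1},{"dx": 0,"dy": 0,"dz": 0,"ax": 0,"ay": 0,"az": 0,"gripper": -1},{"dx": 0,"dy": 0,"dz": 0,"ax": 0,"ay": 0,"az": 0,"gripper": -1},{"dx": 0,"dy": 0,"dz": 0,"ax": 0,"ay": 0,"az": 0,"gripper": -1},{"dx": 0,"dy": 0,"dz": 0,"ax": 0,"ay": 0,"az": 0,"gripper": -1}], newtons=60)

```text
clock: 3.32
eef_pos: [0.5322, 0.24, 0.0876]
tcp_rot: [[0.138, 0.99, 0.003], [0.99, -0.138, 0.001], [0.001, 0.003, -1.0]]
ft_force: [3.4, -0.5, 0.7]
gripper_width: 0.0132
finger_force: 62.0
```

Call:
arm_command(moves=[{"dx": 0,"dy": 0,"dz": 0.03,"ax": 0,"ay": 0,"az": 0,"gripper": -1},{"dx": 0,"dy": 0,"dz": 0.15,"ax": 0,"ay": 0,"az": 0,"gripper": -1},{"dx": 0,"dy": 0,"dz": 0.31,"ax": 0,"ay": 0,"az": 0,"gripper": -1},{"dx": 0,"dy": 0,"dz": 0.47,"ax": 0,"ay": 0,"az": 0,"gripper": -1},{"dx": 0,"dy": 0,"dz": 0.6,"ax": 0,"ay": 0,"az": 0,"gripper": -1}])

```text
clock: 3.95
eef_pos: [0.5298, 0.2399, 0.2673]
tcp_rot: [[0.138, 0.99, -0.002], [0.99, -0.138, -0.0], [-0.001, -0.002, -1.0]]
ft_force: [0.1, 0.3, -4.5]
gripper_width: 0.0131
finger_force: 61.3
```

Call:
arm_command(moves=[{"dx": 0,"dy": 0,"dz": 0,"ax": 0,"ay": 0,"az": 0,"gripper": -1},{"dx": 0,"dy": 0,"dz": 0,"ax": 0,"ay": 0,"az": 0,"gripper": -1},{"dx": 0,"dy": 0,"dz": 0,"ax": 0,"ay": 0,"az": 0,"gripper": -1},{"dx": 0,"dy": 0,"dz": 0,"ax": 0,"ay": 0,"az": 0,"gripper": -1},{"dx": 0,"dy": 0,"dz": 0,"ax": 0,"ay": 0,"az": 0,"gripper": -1}])

```text
clock: 4.58
eef_pos: [0.5306, 0.2399, 0.2654]
tcp_rot: [[0.138, 0.99, -0.002], [0.99, -0.138, -0.0], [-0.001, -0.002, -1.0]]
ft_force: [-0.1, 0.2, -4.6]
gripper_width: 0.0129
finger_force: 61.2
```

```bash
python3 - <<'E'
from l import *
st(); m=arm.camera_model("wrist"); i=arm.read_camera("wrist")
R=np.array(arm.read_state()["tcp_rot"]);p=np.array(arm.read_state()["eef_pos"])
print(R.T@(np.array(m["xyz"])-p), (R.T@np.array(m["rotation"])).round(4))
# expected hole px if tray origin in tool: centre below
for y in(.045,-.045):
    q=p+R@np.array([y,0,.086-.078]); print(proj(m,q))
t=arm.read_camera("top"); mt=arm.camera_model("top"); c=np.round(proj(mt,p)).astype(int); print(c)
o=np.zeros((480,800,3),np.uint8); o[:,:480]=i[:,80:560]
o[:320,480:800]=cv2.resize(t[c[1]-40:c[1]+40,c[0]-40:c[0]+40],None,fx=4,fy=4)
cv2.imwrite("pics/w3.png",o)
E
```

```text
4.58 [0.5306 0.2399 0.2654] yaw -0.1385 z [-1.7e-03 -4.0e-04 -1.0e+00] F [-0.08  0.24 -4.55] M [ 0.02 -0.01  0.02] w 0.012902988870039333 61.22326970100403 q [0.25 0.06 1.77 0.   1.31 0.39]
[ 0.08566906 -0.00086818 -0.14189575] [[-7.000e-04 -9.446e-01 -3.281e-01]
 [ 1.000e+00 -7.000e-04 -0.000e+00]
 [-2.000e-04 -3.281e-01  9.446e-01]]
(np.float64(325.32609157803927), np.float64(214.7022548593661))
(np.float64(325.10862470022835), np.float64(394.13570240505237))
[195 234]
```

View pics/w3.png

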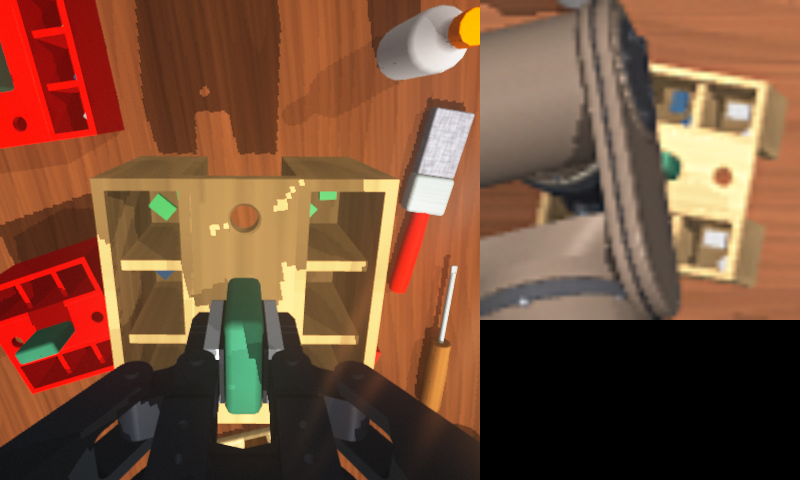

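The wrist view shows the far hole at (325,217) against an expected (325,215), so the tray is held straight and about 1 mm off along tool x. I'll carry it high past the rack so the wrist camera can see the pins uncovered.

Call:
arm_command(moves=[{"dx": 0,"dy": -0.07,"dz": 0,"ax": 0,"ay": 0,"az": 0.04,"gripper": -1},{"dx": 0,"dy": -0.2,"dz": 0,"ax": 0,"ay": 0,"az": 0.08,"gripper": -1},{"dx": 0,"dy": -0.34,"dz": 0,"ax": 0,"ay": 0,"az": 0.12,"gripper": -1},{"dx": 0,"dy": -0.48,"dz": 0,"ax": 0,"ay": 0,"az": 0.16,"gripper": -1},{"dx": 0,"dy": -0.62,"dz": 0,"ax": 0,"ay": 0,"az": 0.2,"gripper": -1}])

```text
clock: 5.3
eef_pos: [0.5308, 0.0527, 0.2667]
tcp_rot: [[0.038, 0.999, 0.001], [0.999, -0.038, -0.0], [-0.0, 0.001, -1.0]]
ft_force: [0.4, 0.2, -4.8]
gripper_width: 0.013
finger_force: 61.2
```

Call:
arm_command(moves=[{"dx": 0,"dy": -0.14,"dz": 0,"ax": 0,"ay": 0,"az": 0.04,"gripper": -1},{"dx": 0,"dy": -0.28,"dz": 0,"ax": 0,"ay": 0,"az": 0.08,"gripper": -1},{"dx": 0,"dy": -0.42,"dz": 0,"ax": 0,"ay": 0,"az": 0.12,"gripper": -1},{"dx": 0.01,"dy": -0.56,"dz": 0,"ax": 0,"ay": 0,"az": 0.16,"gripper": -1},{"dx": 0.01,"dy": -0.7,"dz": 0,"ax": 0,"ay": 0,"az": 0.2,"gripper": -1}])

```text
clock: 5.92
eef_pos: [0.5339, -0.1575, 0.2667]
tcp_rot: [[-0.062, 0.998, 0.001], [0.998, 0.062, -0.0], [-0.0, 0.001, -1.0]]
ft_force: [-0.0, 0.6, -3.0]
gripper_width: 0.013
finger_force: 61.3
```

Call:
arm_command(moves=[{"dx": 0,"dy": -0.14,"dz": 0,"ax": 0,"ay": 0,"az": 0.05,"gripper": -1},{"dx": 0.01,"dy": -0.28,"dz": 0,"ax": 0,"ay": 0,"az": 0.1,"gripper": -1},{"dx": 0.01,"dy": -0.42,"dz": 0,"ax": 0,"ay": 0,"az": 0.15,"gripper": -1},{"dx": 0.01,"dy": -0.55,"dz": 0,"ax": 0,"ay": 0,"az": 0.2,"gripper": -1},{"dx": 0.01,"dy": -0.55,"dz": 0,"ax": 0,"ay": 0,"az": 0.2,"gripper": -1}])

```text
clock: 6.55
eef_pos: [0.5364, -0.3239, 0.2662]
tcp_rot: [[-0.157, 0.988, -0.0], [0.988, 0.157, -0.001], [-0.001, -0.0, -1.0]]
ft_force: [-0.4, 0.1, -4.9]
gripper_width: 0.0132
finger_force: 61.2
```

Call:
arm_command(moves=[{"dx": 0,"dy": 0,"dz": 0,"ax": 0,"ay": 0,"az": 0,"gripper": -1},{"dx": 0,"dy": 0,"dz": 0,"ax": 0,"ay": 0,"az": 0,"gripper": -1},{"dx": 0,"dy": 0,"dz": 0,"ax": 0,"ay": 0,"az": 0,"gripper": -1},{"dx": 0,"dy": 0,"dz": 0,"ax": 0,"ay": 0,"az": 0,"gripper": -1},{"dx": 0,"dy": 0,"dz": 0,"ax": 0,"ay": 0,"az": 0,"gripper": -1}])

```text
clock: 7.18
eef_pos: [0.537, -0.3208, 0.2666]
tcp_rot: [[-0.161, 0.987, 0.0], [0.987, 0.161, -0.0], [-0.0, 0.0, -1.0]]
ft_force: [-0.2, -0.6, -4.3]
gripper_width: 0.013
finger_force: 61.2
```

```bash
python3 - <<'E'
from l import *
st(); m=arm.camera_model("wrist"); i=arm.read_camera("wrist"); cv2.imwrite("pics/w4.png",i)
np.save("w4.npy",m,allow_pickle=True)
for p in [(.511,-.170,.155),(.5264,-.257,.155)]: print(proj(m,p))
E
```

```text
7.17 [ 0.537  -0.3208  0.2666] yaw 0.1619 z [ 1.e-04 -1.e-04 -1.e+00] F [-0.22 -0.62 -4.28] M [0.01 0.01 0.  ] w 0.01296739999921052 61.17667078971863 q [-0.7   0.15  1.67  0.    1.32 -0.86]
(np.float64(321.2951970465036), np.float64(-14.944323233932295))
(np.float64(323.4168198702865), np.float64(143.71531475142177))
```

View pics/w4.png

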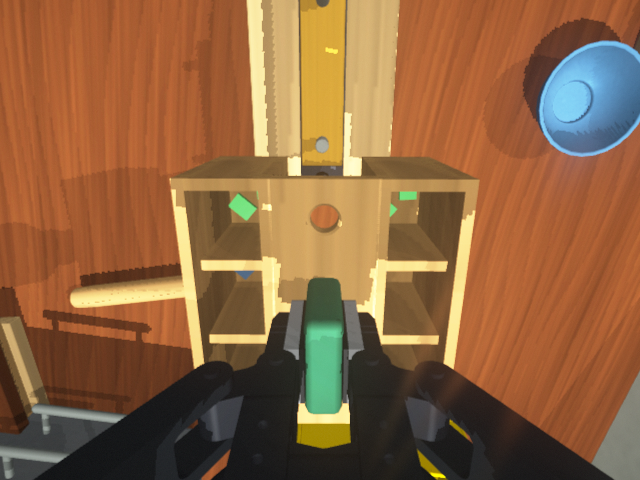

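The bar runs vertically in the image at columns 300–347, so the yaw matches. The near pin tip is at (322,145), the far pin is at the top edge near (322,2), and the tray's far hole is at (325,217).

```bash
python3 - <<'E'
from l import *
m=np.load("w4.npy",allow_pickle=True).item(); i=cv2.imread("pics/w4.png")
hsv=cv2.cvtColor(i,cv2.COLOR_BGR2HSV)
k=(hsv[135:156,310:336,1]<60).astype(np.uint8); n,l,s,c=cv2.connectedComponentsWithStats(k)
for j in range(1,n): print("pin",c[j]+[310,135],s[j])
for r in(20,40,60,80,110,130):
    a=cv2.inRange(hsv[r:r+1,290:360],(18,150,100),(32,255,255))[0].nonzero()[0]+290; print(r,a.min(),a.max())
g=i[200:236,308:342].astype(int); w=(hsv[200:236,308:342,0]<13)&(hsv[200:236,308:342,1]>130)
n,l,s,c=cv2.connectedComponentsWithStats(w.astype(np.uint8)); j=1+np.argmax(s[1:,4]); print("hole",c[j]+[308,200],s[j])
st_=arm.read_state();R=np.array(st_["tcp_rot"]);p=np.array(st_["eef_pos"])
P=ray(m,322,144.5,.155); H=ray(m,325,217,p[2]-.0096)
print("pin",P,"hole",H,"hole in tool",R.T@(H-p)); d=P-H; print("d",d,"rack axes", R.T@d)
E
```

```text
pin [321.49006623 144.38410596] [  6   2  12  16 151]
20 300 344
40 300 344
60 301 343
80 301 343
110 301 342
130 302 342
hole [324.05378973 216.1393643 ] [  3   6  27  22 409]
pin [ 0.52557135 -0.25763667  0.155     ] hole [ 0.53026682 -0.27759963  0.25689523] hole in tool [0.04374877 0.00039214 0.00959609]
d [-0.00469548  0.01996297 -0.10189523] rack axes [ 0.02046773 -0.00142286  0.10189334]
```

Call:
arm_command(moves=[{"dx": -0.013,"dy": 0.07,"dz": 0,"ax": 0,"ay": 0,"az": 0,"gripper": -1},{"dx": -0.03,"dy": 0.17,"dz": 0,"ax": 0,"ay": 0,"az": 0,"gripper": -1},{"dx": -0.048,"dy": 0.27,"dz": 0,"ax": 0,"ay": 0,"az": 0,"gripper": -1},{"dx": -0.06,"dy": 0.34,"dz": 0,"ax": 0,"ay": 0,"az": 0,"gripper": -1},{"dx": -0.064,"dy": 0.363,"dz": 0,"ax": 0,"ay": 0,"az": 0,"gripper": -1}])

```text
clock: 7.85
eef_pos: [0.5175, -0.2107, 0.2666]
tcp_rot: [[-0.162, 0.987, 0.0], [0.987, 0.162, -0.0], [-0.0, 0.0, -1.0]]
ft_force: [0.0, 0.1, -4.2]
gripper_width: 0.0133
finger_force: 61.2
```

Call:
arm_command(moves=[{"dx": 0,"dy": 0,"dz": 0,"ax": 0,"ay": 0,"az": 0,"gripper": -1},{"dx": 0,"dy": 0,"dz": -0.07,"ax": 0,"ay": 0,"az": 0,"gripper": -1},{"dx": 0,"dy": 0,"dz": -0.15,"ax": 0,"ay": 0,"az": 0,"gripper": -1},{"dx": 0,"dy": 0,"dz": -0.23,"ax": 0,"ay": 0,"az": 0,"gripper": -1},{"dx": 0,"dy": 0,"dz": -0.28,"ax": 0,"ay": 0,"az": 0,"gripper": -1}])

```text
clock: 8.48
eef_pos: [0.5173, -0.2128, 0.1809]
tcp_rot: [[-0.16, 0.987, -0.002], [0.987, 0.16, 0.001], [0.001, -0.001, -1.0]]
ft_force: [-0.3, -0.5, -4.3]
gripper_width: 0.0129
finger_force: 61.2
```

Call:
arm_command(moves=[{"dx": 0,"dy": 0,"dz": 0,"ax": 0,"ay": 0,"az": 0,"gripper": -1},{"dx": 0,"dy": 0,"dz": 0,"ax": 0,"ay": 0,"az": 0,"gripper": -1},{"dx": 0,"dy": 0,"dz": 0,"ax": 0,"ay": 0,"az": 0,"gripper": -1},{"dx": 0,"dy": 0,"dz": 0,"ax": 0,"ay": 0,"az": 0,"gripper": -1},{"dx": 0,"dy": 0,"dz": 0,"ax": 0,"ay": 0,"az": 0,"gripper": -1}])

```text
clock: 9.1
eef_pos: [0.5178, -0.2122, 0.1828]
tcp_rot: [[-0.161, 0.987, 0.001], [0.987, 0.161, -0.0], [-0.0, 0.0, -1.0]]
ft_force: [0.2, -0.1, -4.2]
gripper_width: 0.0131
finger_force: 61.1
```

```bash
python3 - <<'E'
from l import *
st(); i=arm.read_camera("wrist"); m=arm.camera_model("wrist"); s=arm.read_camera("scene")
o=np.zeros((600,800,3),np.uint8); o[:400,:400]=cv2.resize(i[175:255,285:365],(400,400),interpolation=cv2.INTER_CUBIC)
o[:400,400:]=cv2.resize(s[130:250,210:330],(400,400),interpolation=cv2.INTER_CUBIC); cv2.imwrite("pics/w5.png",o)
E
```

```text
9.1 [ 0.5178 -0.2122  0.1828] yaw 0.1616 z [ 6.e-04 -4.e-04 -1.e+00] F [ 0.2  -0.05 -4.19] M [ 0.05  0.02 -0.  ] w 0.013072841932510463 61.12106680870056 q [-0.57  0.08  1.91 -0.    1.15 -0.73]
```

View pics/w5.png

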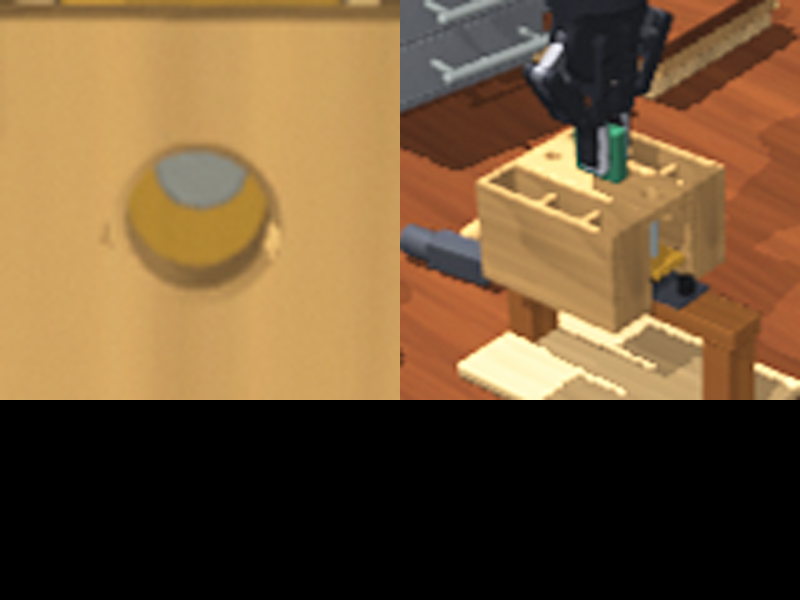

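The crop shows the pin tip through the far hole. It is centred laterally (px 325.2 against the hole's 324.8), and the tip's lower edge is at px row 216.6.

```bash
python3 - <<'E'
from l import *
m=arm.camera_model("wrist"); s=arm.read_state();R=np.array(s["tcp_rot"]);p=np.array(s["eef_pos"])
T=lambda u,v,z:(R.T@(ray(m,u,v,z)-p))*1000
zt=p[2]-.0096; zb=zt-.008
print("pin edge",T(325.2,216.6,.155))
for v in(204,216.5,217,218,229,232): print(v,"top",T(324.8,v,zt)[:2],"bottom",T(324.8,v,zb)[:2])
E
```

```text
pin edge [38.88838517  0.56330993 27.5859546 ]
204 top [49.20504614  0.28381216] bottom [47.27259493  0.32387839]
216.5 top [43.90987283  0.28761029] bottom [41.69855093  0.32787655]
217 top [43.69560281  0.28776398] bottom [41.47299637  0.32803833]
218 top [43.26648724  0.28807178] bottom [41.02128139  0.32836234]
229 top [38.49499685  0.29149428] bottom [35.99850012  0.33196509]
232 top [37.17716267  0.29243954] bottom [34.6112621   0.33296013]
```

The pin is within about 0.3 mm of the hole centre. I'll descend lightly past the tips, checking the force.

Call:
arm_command(moves=[{"dx": 0.001,"dy": 0.001,"dz": -0.015,"ax": 0,"ay": 0,"az": 0,"gripper": -1},{"dx": 0.001,"dy": 0.001,"dz": -0.025,"ax": 0,"ay": 0,"az": 0,"gripper": -1},{"dx": 0.001,"dy": 0.001,"dz": -0.032,"ax": 0,"ay": 0,"az": 0,"gripper": -1},{"dx": 0.001,"dy": 0.001,"dz": -0.037,"ax": 0,"ay": 0,"az": 0,"gripper": -1},{"dx": 0.001,"dy": 0.001,"dz": -0.042,"ax": 0,"ay": 0,"az": 0,"gripper": -1}])

```text
clock: 9.82
eef_pos: [0.518, -0.2119, 0.1698]
tcp_rot: [[-0.161, 0.987, 0.0], [0.987, 0.161, -0.0], [-0.0, 0.0, -1.0]]
ft_force: [0.4, -1.0, -5.0]
gripper_width: 0.013
finger_force: 61.2
```

```bash
python3 -c "
from l import *
st()"
```

```text
9.82 [ 0.518  -0.2119  0.1698] yaw 0.1615 z [ 0. -0. -1.] F [ 0.37 -0.99 -5.  ] M [ 0.   -0.03 -0.02] w 0.012993975375464735 61.1601197719574 q [-0.57  0.09  1.92 -0.    1.13 -0.73]
```

Call:
arm_command(moves=[{"dx": 0,"dy": 0,"dz": -0.004,"ax": 0,"ay": 0,"az": 0,"gripper": -1},{"dx": 0,"dy": 0,"dz": -0.009,"ax": 0,"ay": 0,"az": 0,"gripper": -1},{"dx": 0,"dy": 0,"dz": -0.014,"ax": 0,"ay": 0,"az": 0,"gripper": -1},{"dx": 0,"dy": 0,"dz": -0.02,"ax": 0,"ay": 0,"az": 0,"gripper": -1},{"dx": 0,"dy": 0,"dz": -0.025,"ax": 0,"ay": 0,"az": 0,"gripper": -1}])

```text
clock: 10.45
eef_pos: [0.5179, -0.2119, 0.1622]
tcp_rot: [[-0.161, 0.987, -0.0], [0.987, 0.161, 0.0], [0.0, -0.0, -1.0]]
ft_force: [-1.0, -0.4, -4.6]
gripper_width: 0.013
finger_force: 61.2
```

```bash
python3 -c "
from l import *
st()"
```

```text
10.45 [ 0.5179 -0.2119  0.1622] yaw 0.1615 z [-1.e-04  1.e-04 -1.e+00] F [-1.03 -0.45 -4.63] M [-0.01  0.02  0.03] w 0.01301907355400671 61.160995960235596 q [-0.57  0.1   1.92 -0.    1.12 -0.73]
```

The tray is 10 mm below the tips with no contact force, so both pins are in the holes.

Call:
arm_command(moves=[{"dx": 0,"dy": 0,"dz": -0.012,"ax": 0,"ay": 0,"az": 0,"gripper": -1},{"dx": 0,"dy": 0,"dz": -0.025,"ax": 0,"ay": 0,"az": 0,"gripper": -1},{"dx": 0,"dy": 0,"dz": -0.038,"ax": 0,"ay": 0,"az": 0,"gripper": -1},{"dx": 0,"dy": 0,"dz": -0.048,"ax": 0,"ay": 0,"az": 0,"gripper": -1},{"dx": 0,"dy": 0,"dz": -0.054,"ax": 0,"ay": 0,"az": 0,"gripper": -1}])

```text
clock: 11.08
eef_pos: [0.5179, -0.2118, 0.1458]
tcp_rot: [[-0.161, 0.987, -0.0], [0.987, 0.161, 0.0], [0.0, -0.0, -1.0]]
ft_force: [0.8, 0.4, -5.2]
gripper_width: 0.013
finger_force: 61.2
```

Call:
arm_command(moves=[{"dx": 0,"dy": 0,"dz": -0.002,"ax": 0,"ay": 0,"az": 0,"gripper": -1},{"dx": 0,"dy": 0,"dz": -0.004,"ax": 0,"ay": 0,"az": 0,"gripper": -1},{"dx": 0,"dy": 0,"dz": -0.006,"ax": 0,"ay": 0,"az": 0,"gripper": -1},{"dx": 0,"dy": 0,"dz": -0.008,"ax": 0,"ay": 0,"az": 0,"gripper": -1},{"dx": 0,"dy": 0,"dz": -0.01,"ax": 0,"ay": 0,"az": 0,"gripper": -1}])

```text
clock: 11.7
eef_pos: [0.518, -0.2119, 0.1432]
tcp_rot: [[-0.161, 0.987, 0.0], [0.987, 0.161, -0.0], [-0.0, 0.0, -1.0]]
ft_force: [-0.7, -0.2, -3.7]
gripper_width: 0.013
finger_force: 61.2
```

```bash
python3 -c "
from l import *
st()"
```

```text
11.7 [ 0.518  -0.2119  0.1432] yaw 0.1615 z [ 1.e-04 -1.e-04 -1.e+00] F [-0.72 -0.23 -3.69] M [0.05 0.03 0.04] w 0.013045529470527992 61.16058111190796 q [-0.57  0.12  1.94  0.    1.08 -0.73]
```

Call:
arm_command(moves=[{"dx": 0,"dy": 0,"dz": -0.002,"ax": 0,"ay": 0,"az": 0,"gripper": -1},{"dx": 0,"dy": 0,"dz": -0.004,"ax": 0,"ay": 0,"az": 0,"gripper": -1},{"dx": 0,"dy": 0,"dz": -0.006,"ax": 0,"ay": 0,"az": 0,"gripper": -1},{"dx": 0,"dy": 0,"dz": -0.006,"ax": 0,"ay": 0,"az": 0,"gripper": -1},{"dx": 0,"dy": 0,"dz": -0.006,"ax": 0,"ay": 0,"az": 0,"gripper": -1}])

```text
clock: 12.32
eef_pos: [0.518, -0.2119, 0.1415]
tcp_rot: [[-0.161, 0.987, -0.0], [0.987, 0.161, -0.0], [-0.0, -0.0, -1.0]]
ft_force: [-0.1, -0.4, -2.9]
gripper_width: 0.0131
finger_force: 61.5
```

```bash
python3 -c "
from l import *
st()"
```

```text
12.32 [ 0.518  -0.2119  0.1415] yaw 0.1615 z [-0. -0. -1.] F [-0.14 -0.42 -2.95] M [0.12 0.2  0.05] w 0.013126455618288685 61.45766615867615 q [-0.57  0.13  1.94 -0.    1.08 -0.73]
```

Call:
arm_command(moves=[{"dx": 0,"dy": 0,"dz": -0.001,"ax": 0,"ay": 0,"az": 0,"gripper": -1},{"dx": 0,"dy": 0,"dz": -0.003,"ax": 0,"ay": 0,"az": 0,"gripper": -1},{"dx": 0,"dy": 0,"dz": -0.004,"ax": 0,"ay": 0,"az": 0,"gripper": -1},{"dx": 0,"dy": 0,"dz": -0.004,"ax": 0,"ay": 0,"az": 0,"gripper": -1},{"dx": 0,"dy": 0,"dz": -0.004,"ax": 0,"ay": 0,"az": 0,"gripper": -1}])

```text
clock: 12.95
eef_pos: [0.518, -0.2119, 0.1404]
tcp_rot: [[-0.161, 0.987, 0.0], [0.987, 0.161, -0.0], [-0.0, 0.0, -1.0]]
ft_force: [-2.0, 1.2, -0.1]
gripper_width: 0.0127
finger_force: 61.9
```

```bash
python3 -c "
from l import *
st()"
```

```text
12.95 [ 0.518  -0.2119  0.1404] yaw 0.1615 z [ 1.e-04 -1.e-04 -1.e+00] F [-1.96  1.18 -0.12] M [ 0.16  0.33 -0.04] w 0.012697857559287352 61.933711767196655 q [-0.57  0.13  1.94 -0.    1.08 -0.73]
```

The bar now carries the weight, so I'll release and withdraw straight up.

Call:
arm_command(moves=[{"dx": 0,"dy": 0,"dz": 0,"ax": 0,"ay": 0,"az": 0,"gripper": -0.4},{"dx": 0,"dy": 0,"dz": 0,"ax": 0,"ay": 0,"az": 0,"gripper": -0.2},{"dx": 0,"dy": 0,"dz": 0,"ax": 0,"ay": 0,"az": 0,"gripper": 0},{"dx": 0,"dy": 0,"dz": 0,"ax": 0,"ay": 0,"az": 0,"gripper": 0},{"dx": 0,"dy": 0,"dz": 0,"ax": 0,"ay": 0,"az": 0,"gripper": 0}])

```text
clock: 13.58
eef_pos: [0.518, -0.2119, 0.1401]
tcp_rot: [[-0.161, 0.987, 0.0], [0.987, 0.161, -0.0], [-0.0, 0.0, -1.0]]
ft_force: [-0.2, -0.1, -0.2]
gripper_width: 0.0426
finger_force: 0.0
```

Call:
arm_command(moves=[{"dx": 0,"dy": 0,"dz": 0.02,"ax": 0,"ay": 0,"az": 0,"gripper": 0},{"dx": 0,"dy": 0,"dz": 0.08,"ax": 0,"ay": 0,"az": 0,"gripper": 0},{"dx": 0,"dy": 0,"dz": 0.2,"ax": 0,"ay": 0,"az": 0,"gripper": 0},{"dx": 0,"dy": 0,"dz": 0.32,"ax": 0,"ay": 0,"az": 0,"gripper": 0},{"dx": 0,"dy": 0,"dz": 0.4,"ax": 0,"ay": 0,"az": 0,"gripper": 0}])

```text
clock: 14.2
eef_pos: [0.5188, -0.2123, 0.2642]
tcp_rot: [[-0.161, 0.987, 0.004], [0.987, 0.161, -0.003], [-0.003, 0.004, -1.0]]
ft_force: [1.3, -0.3, -0.3]
gripper_width: 0.0426
finger_force: 0.0
```

Call:
arm_command(moves=[{"dx": 0,"dy": 0,"dz": 0,"ax": 0,"ay": 0,"az": 0,"gripper": 0},{"dx": 0,"dy": 0,"dz": 0,"ax": 0,"ay": 0,"az": 0,"gripper": 0},{"dx": 0,"dy": 0,"dz": 0,"ax": 0,"ay": 0,"az": 0,"gripper": 0},{"dx": 0,"dy": 0,"dz": 0,"ax": 0,"ay": 0,"az": 0,"gripper": 0},{"dx": 0,"dy": 0,"dz": 0,"ax": 0,"ay": 0,"az": 0,"gripper": 0}])

```text
clock: 14.82
eef_pos: [0.5178, -0.2117, 0.2594]
tcp_rot: [[-0.161, 0.987, -0.001], [0.987, 0.161, 0.001], [0.001, -0.001, -1.0]]
ft_force: [0.3, 0.1, 0.4]
gripper_width: 0.0426
finger_force: 0.0
```

```bash
python3 - <<'E'
from l import *
st(); i=arm.read_camera("wrist"); s=arm.read_camera("scene")
o=np.zeros((480,800,3),np.uint8); o[:400,:400]=cv2.resize(i[60:460,120:520],(400,400))
o[:400,400:]=cv2.resize(s[130:250,210:330],(400,400),interpolation=cv2.INTER_CUBIC); cv2.imwrite("pics/w6.png",o)
E
```

```text
14.82 [ 0.5178 -0.2117  0.2594] yaw 0.1615 z [-1.1e-03  6.0e-04 -1.0e+00] F [0.3  0.12 0.36] M [-0.02  0.01  0.01] w 0.04258139358686659 0.0 q [-0.57  0.01  1.83 -0.    1.3  -0.73]
```

View pics/w6.png

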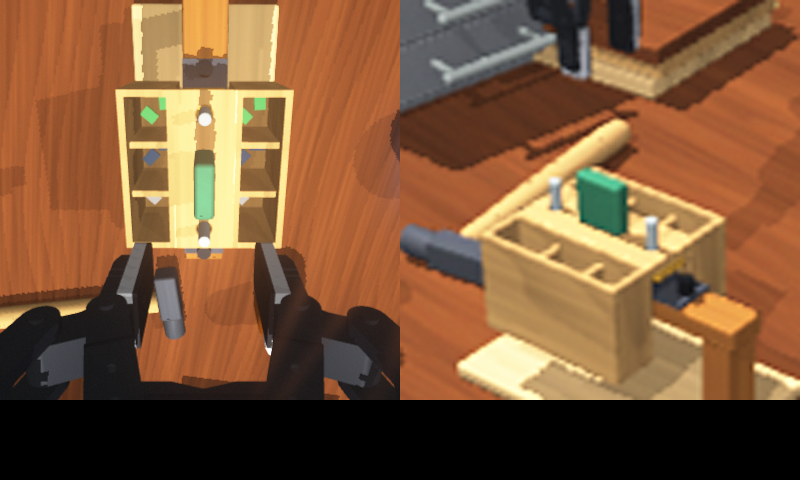

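Both pins stand through the holes (crop px (205,120) and (205,242)). The tray sits level and flush across the beam with its contents inside, and the gripper is clear.

```bash
python3 -c "
from station import arm
print(arm.hand_in())"
```

```text
the job is handed in; nothing more can be done
None
```

The tray hangs level on both pins, seated on the brass bar with its contents still inside; I let go, backed the gripper clear, and handed the job in at about 15 s, though no verdict was returned.

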